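Open the combination padlock on a service case and hold it up

ROBOT

A 6-joint arm with a two-finger parallel gripper is mounted at the origin on a cart in front of the work surface, level with it; the furniture and walls round the work are solid. World frame = base frame: x ahead of the robot, y to its left, z up, the work surface at z = 0. Lengths are in m, angles in rad, forces in N, time in s.
With the tool pointing down it reaches from about 0.375 to 0.9 m from the base axis. Payload 3.1 kg.
Tool frame: the origin (TCP) lies midway between the tips of the shut fingers; the grasp point (between the pads) lies robot.grip_depth behind it (robot.grip_depth is the distance from the TCP to the grasp point, in m); z points along the fingers, y is the line along which they close (so a half turn about z gives the same grasp; the last joint's range is limited). The gripper opens to 87 mm and grips with 3 to 60 N. Pads are 19 mm wide; open, the fingers measure 117 mm over their backs; the gripper's body (75 mm by 190 mm) begins 51 mm behind the grasp point.
Start: joints at [1.145, 0.527, 1.433, -0, 1.181, -0.178], TCP at [0.153, 0.606, 0.223] pointing down, gripper open.
Joint ranges: [-3.08, 3.08], [-0.75, 2.2], [0.22, 2.44], [-1.43, 4.57], [0, 2.65], [-2.85, 2.85]. Speed limits (rad/s): [2.79, 2.79, 3.14, 3.14, 3.14, 3.14].

INTERFACE

Orientations are given as a unit quaternion [x, y, z, w].
In Python, from rig import robot gives the robot as it stands.
- The arm moves only by the tool creep_tool, called after "Request:" by a JSON object that holds its "api" and its "payload", one argument or row to a line. Schema: {"type":"object","properties":{"steps":{"type":"array","items":{"type":"array","items":{"type":"number"},"minItems":4,"maxItems":4},"minItems":1,"maxItems":20},"aperture":{"type":"number"},"grip_force":{"type":"number"},"only":{"type":"string"},"quiet":{"type":"boolean"},"lines":{"type":"string"}},"required":["steps"],"additionalProperties":false}. steps is a list of rows, 1 to 20 of them, each of 4 numbers: dx, dy, dz in m, then a turn about the tool's z in rad; each row shifts and turns the commanded pose from where the row before left it, along the tool's axes as they then stand; what a row does not reach is not made up. A row lasts 1/12 s, in which the tool goes at most 0.0417 m and 0.125 rad, less where a joint would pass 70% of its speed; a pose out of reach is approached as far as the arm can. aperture is the finger opening in m, set as the call begins (left out keeps the last). The fingers move at their own pace and stop on an object; grip_force is the grip in N (left out, the last holds). Time passes only in rows, so rows that do not move let the fingers close. The tool returns the time, the measured TCP pose, the force, the opening and the grip force at its end. only (a regular expression) keeps the lines of the reply that match it, lines (a string "A,B") keeps lines A to B, and quiet returns only ok. Input that does not fit is refused with a message, and nothing moves.
- robot.get_obs(): the state, without advancing time (a new reading comes with each control period).
- robot.camera(name): name is "scene" or "top" or "wrist"; returns a dict with "img" (480x640x3 uint8, red, green, blue), "fx", "fy", "cx", "cy" (pixels), "xyz" and "attitude" of the camera in the world. Camera axes: x right, y down, z forward; pixel columns grow to the right and rows downward; lengths in m; the calibration is good to about 2 mm. A picture is of the moment at which its call begins. There is no depth.
- robot.hand_in(): hands the job in; it is judged then, once.
The state is a dict: "time": time; "q": joint angles; "joint_velocities": joint speeds; "joint_torque": joint torques, N m; "position": TCP position; "tool_rot": TCP orientation; "ft_force": force on the tool from outside, world axes, zero at the start; "moment": the same for the moment, N m; "grip_width": finger opening in m; "grip_force": force on a finger pad.
Only numpy, scipy, OpenCV 4.12 (cv2) and the standard library are available. Lean on these libraries where they do the work, as an engineer would, in place of code of your own. Each camera call takes 0.05 s, during which the arm holds its last target. There are 200 camera calls.

TASK

A combination padlock locks the hasp of the blue service case. Its first numbers are already dialled in (wound far back anticlockwise, the dial would lose them), so turn the dial clockwise, click by click, to the last number, where the red line stands at the red index mark beside the shackle; then tug the lock so that its shackle comes fully open, take the lock off the staple and finish while holding it still in the gripper, dial upwards and shackle open, at least ten centimetres above the lid. Leave the regulator, the gauge and the jar where they are.

Things in the scene. Friction and masses are not known exactly. Their poses are not given: they have to be found in the camera images.
- padlock: loose square padlock, dark steel, 0.4 kg, lying flat on the lid, dial up. Body 56 x 56 x 24 mm; origin: centre of its underside; z up through the dial, +y towards the shackle's bow. The shackle leaves the face at y = 28 mm. With the shackle closed the staple's centre may lie at y = 31 to 56 mm in this frame; bearing inside the bow it is at 56 mm plus the shackle's opening.
- knob_grip (a point): on the dial's axis, above the body's centre, 35 mm above the padlock's underside, at half height of the fluted steel knob: 28 mm diameter, from 27.5 to 42 mm above the underside. Under it a black skirt, 42 mm diameter, with a line at each notch: white, but red for the last number (red also on the knob's top). The red index mark is on the body beside the skirt, at +y.
- dial (a joint): dial angle in the padlock, rad, growing clockwise seen from above; 0: red line at the index. 10 spring notches a turn (0.628 rad apart, one at 0; torque about 0.05 N m); let go, it settles in the nearest. The shackle opens only within about 0.1 rad of 0. Starts between -3 and -1.2. Wound back beyond -3.2 it drags the inner wheel and the numbers already dialled are lost.
- inner_wheel (a joint): wheel inside the lock that keeps the numbers already dialled, rad; 0 at the start, where it must stay (within 0.12)
- shackle (a joint): how far the shackle is drawn out of the padlock, m: 0 closed, 0.030 fully open. Locked, it gives about 2 mm. Unlocked, it slides along the padlock's y against 3 N of friction and stays where it is left. Pulling the padlock's body away from the staple (along the padlock's -y) draws it out.
- leg_tip (a point): end of the shackle's free leg, which passes under the staple. Shackle: round bar, 7 mm thick, 12 mm above the underside; fixed leg at x = +20, free leg at x = -20 mm, straight to y = 46 mm, then a half-circle bow. Tip at y = 18 mm closed (inside the body), 48 mm open: 20 mm off the body. With the staple's centre in that gap, at y = 40 mm, the lock lifts straight up off it.
- staple_eye (a point): centre of the eye of the steel staple on the lid, 12 mm above the lid. An arch of 5 mm round bar: opening 16 mm wide along the case's x and 20 mm high, 25 mm high over all. The free leg passes through it along the case's y. The flat hasp strap under it is 16 mm wide along the case's y and 1.5 mm thick.
- service_case: blue plastic case, 133 x 250 x 65 mm, fixed to the bench; origin: centre of its underside, y along its length, the front with the hasp at -x. Its flat lid is at z = 65 mm.
- regulator: black and chrome breathing regulator, 116 x 163 x 51 mm, loose bystander on the right, origin at the centre of its underside
- gauge: loose pressure gauge lying on its back, 81 x 52 x 27 mm, bystander, origin at the centre of its underside
- jar: white jar with a black lid, 61 mm diameter, 45 mm high, bystander on the left, origin at the centre of its underside

How it is judged:
By the outcome, as a careful person would: the job done as asked, in the order asked, and still so for the second after the job is handed in, while the arm keeps its last pose, push and grip.
It also fails if it takes over 61 s, if anything falls off the work surface, if the arm or the gripper's body presses on something with over 40 N, if the wrist force passes 120 N, or if a joint passes its speed limit or range.

## Working session

There is one attempt and no reset: what is moved stays moved. The work goes in short steps, Python scripts to look and compute and a tool call to move; the robot and the scene stay as the last step left them, time stands still between calls to the robot, and variables do not carry over. Pictures are saved under pics/ and viewed, at most 10 in all, crops included, and the job is handed in when it is done.

```bash
mkdir -p pics; ls; cat > h.py <<'E'
import numpy as np,cv2
from rig import robot
from scipy.spatial.transform import Rotation as R
def ray(c,u,v):
    a=np.array(c["attitude"]); M=R.from_quat(a).as_matrix() if a.shape==(4,) else a
    return np.array(c["xyz"]),M@np.array([(u-c["cx"])/c["fx"],(v-c["cy"])/c["fy"],1])
def onz(c,u,v,z):
    o,d=ray(c,u,v); return o+d*(z-o[2])/d[2]
def proj(c,p):
    a=np.array(c["attitude"]); M=R.from_quat(a).as_matrix() if a.shape==(4,) else a
    q=M.T@(np.array(p)-np.array(c["xyz"])); return c["cx"]+c["fx"]*q[0]/q[2],c["cy"]+c["fy"]*q[1]/q[2]
def save(c,n): cv2.imwrite("pics/"+n,c["img"][:,:,::-1])
E
python3 - <<'E'
from h import *
print(robot.get_obs(),robot.grip_depth)
for n in("top","scene"):
    c=robot.camera(n);save(c,n+"0.png");print({k:v for k,v in c.items() if k!="img"})
    import pickle;pickle.dump(c,open(n+"0.pkl","wb"))
E
```

```text
pics
{'time': 0.0, 'q': array([ 1.14548152e+00,  5.28464626e-01,  1.43392701e+00, -2.48851662e-05,
        1.18138300e+00, -1.78519810e-01]), 'joint_velocities': array([ 0.00032781,  0.00081977,  0.00037665,  0.00148175, -0.00034944,
       -0.00114429]), 'joint_torque': array([ 1.44884612e-03, -4.40042710e+01, -1.76595515e+01,  6.35367818e-02,
        5.80114522e-02, -1.48620379e-04]), 'position': array([0.152364  , 0.60537592, 0.22156472]), 'tool_rot': array([ 1.23079803e-01,  9.92396177e-01, -1.04506448e-03, -3.13422119e-04]), 'ft_force': array([ 0.32126546, -0.26964382, -0.33245137]), 'moment': array([-0.01398123, -0.00940647, -0.00860089]), 'grip_force': 0.0, 'grip_width': 0.08718276435449085} 0.0187
{'fx': 602.2623235827268, 'fy': 602.2623235827268, 'cx': 318.88336758074024, 'cy': 242.62062202632094, 'xyz': array([ 0.37388276, -0.07548458,  1.55405314]), 'attitude': array([ 0.70626513, -0.70600864,  0.03060915, -0.04247876])}
{'fx': 474.57627813497766, 'fy': 474.57627813497766, 'cx': 326.6623545713368, 'cy': 237.69935526400425, 'xyz': array([0.70252619, 0.41606618, 1.0113514 ]), 'attitude': array([ 0.17955337,  0.9489037 , -0.25511341, -0.04753421])}
```

View pics/top0.png

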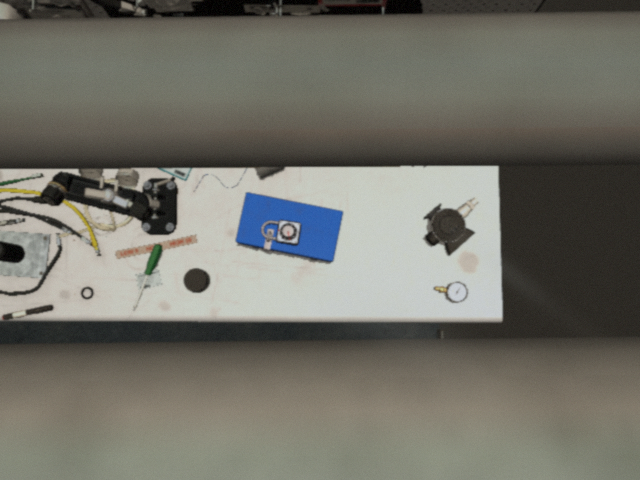

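The top view shows the case at about (290,228), the padlock body at (288,232) with its shackle to the left (world +y), and the staple at about (268,240). The jar is at (197,280), the regulator at (447,225) and the gauge at (456,292).

```bash
python3 - <<'E'
from h import *
import pickle
c=pickle.load(open("top0.pkl","rb"))
im=cv2.resize(c["img"][185:270,230:350],None,fx=6,fy=6,interpolation=cv2.INTER_CUBIC)
cv2.imwrite("pics/topcrop.png",im[:,:,::-1])
for uv in [(288,232),(268,240)]: print(onz(c,*uv,.09))
E
```

```text
[0.5520398 0.0249562 0.09     ]
[0.53234662 0.073855   0.09      ]
```

View pics/scene0.png

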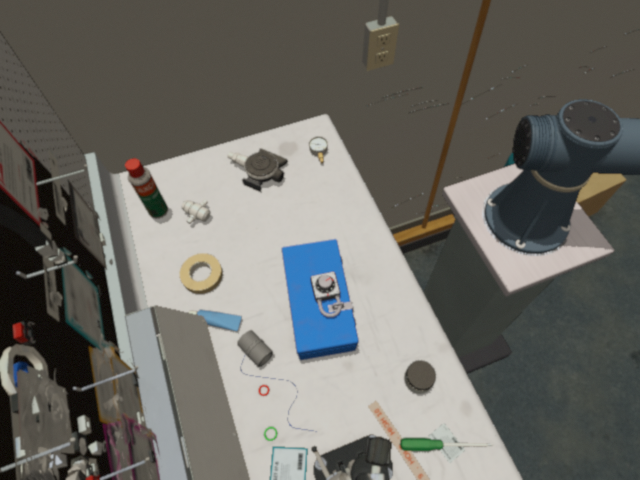

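View pics/topcrop.png

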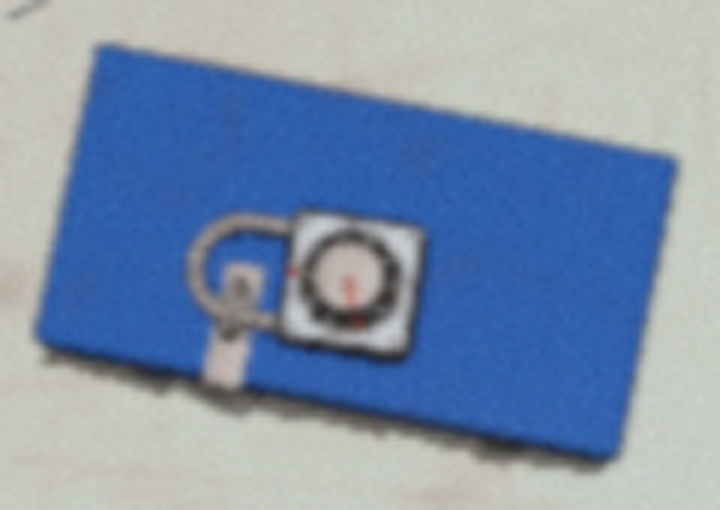

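Padlock body top corners in the crop are about (303,212), (426,230), (410,356) and (283,340). The index mark is at (293,271) on the left. The red line points down from (350,270) to (358,322), about 108° anticlockwise of the index, so three clockwise notches.

```bash
python3 - <<'E'
from h import *
import pickle
c=pickle.load(open("top0.pkl","rb"))
f=lambda u,v,z:onz(c,230+(u+.5)/6-.5,185+(v+.5)/6-.5,z)
P=[f(*p,.089) for p in [(303,212),(426,230),(410,356),(283,340)]]
ctr=np.mean(P,0);ay=(P[0]+P[3]-P[1]-P[2]);ax=P[0]+P[1]-P[2]-P[3]
print(ctr,np.degrees(np.arctan2(ay[1],ay[0])),np.degrees(np.arctan2(ax[1],ax[0])),np.linalg.norm(ay)/2)
k=f(350,272,.107);print("knob",k,"staple",f(235,290,.09))
L=[f(*p,.065) for p in [(98,45),(677,158),(618,460),(38,340)]];l=L[0]+L[3]-L[1]-L[2];print("case y",np.degrees(np.arctan2(l[1],l[0])))
o=robot.get_obs();M=R.from_quat(o["tool_rot"]).as_matrix();print(M.round(3));t=np.array([ctr[0],ctr[1],.25]);print(M.T@(t-o["position"]))
E
```

```text
[0.55220843 0.02298642 0.089     ] 82.16730943155977 -7.6592088389760455 0.05167035220327409
knob [0.55505635 0.02402528 0.107     ] staple [0.54981416 0.07218731 0.09      ]
case y 78.51645446754974
[[-0.97   0.244 -0.001]
 [ 0.244  0.97  -0.002]
 [ 0.    -0.002 -1.   ]]
[-0.52998586 -0.46720076 -0.02761634]
```

Request:
{"api": "creep_tool", "payload": {
  "steps": [
    [-0.0265, -0.0234, -0.0014, 0],
    [-0.0265, -0.0234, -0.0014, 0],
    [-0.0265, -0.0234, -0.0014, 0],
    [-0.0265, -0.0234, -0.0014, 0],
    [-0.0265, -0.0234, -0.0014, 0],
    [-0.0265, -0.0234, -0.0014, 0],
    [-0.0265, -0.0234, -0.0014, 0],
    [-0.0265, -0.0234, -0.0014, 0],
    [-0.0265, -0.0234, -0.0014, 0],
    [-0.0265, -0.0234, -0.0014, 0],
    [-0.0265, -0.0234, -0.0014, 0],
    [-0.0265, -0.0234, -0.0014, 0],
    [-0.0265, -0.0234, -0.0014, 0],
    [-0.0265, -0.0234, -0.0014, 0],
    [-0.0265, -0.0234, -0.0014, 0],
    [-0.0265, -0.0234, -0.0014, 0],
    [-0.0265, -0.0234, -0.0014, 0],
    [-0.0265, -0.0234, -0.0014, 0],
    [-0.0265, -0.0234, -0.0014, 0],
    [-0.0265, -0.0234, -0.0014, 0]
  ],
  "aperture": 0.05,
  "grip_force": 20
}}

```text
time: 1.77
position: [0.5526, 0.0211, 0.2502]
tool_rot: [0.123, 0.992, 0.0, -0.0]
ft_force: [-0.4, -0.1, 0.2]
grip_width: 0.0497
grip_force: 0.0
```

Request:
{"api": "creep_tool", "payload": {
  "steps": [
    [0, 0, 0, 0],
    [0, 0, 0, 0],
    [0, 0, 0, 0]
  ]
}}

```text
time: 2.02
position: [0.5512, 0.023, 0.2498]
tool_rot: [0.123, 0.992, 0.0, -0.001]
ft_force: [-0.5, 0.3, 0.2]
grip_width: 0.0496
grip_force: 0.0
```

```bash
python3 - <<'E'
from h import *
import pickle
c=robot.camera("wrist");pickle.dump(c,open("w1.pkl","wb"));save(c,"w1.png")
print(c["xyz"],R.from_quat(c["attitude"]).as_matrix().round(3),c["fx"],robot.get_obs()["q"])
E
```

```text
[0.47882882 0.04193471 0.4137661 ] [[ 0.245  0.932  0.265]
 [ 0.969 -0.236 -0.066]
 [ 0.001  0.273 -0.962]] 346.5083091109709 [-1.60099568e-01  3.96942728e-01  1.58460885e+00  4.23404190e-04
  1.16229184e+00 -1.48471882e+00]
```

View pics/w1.png

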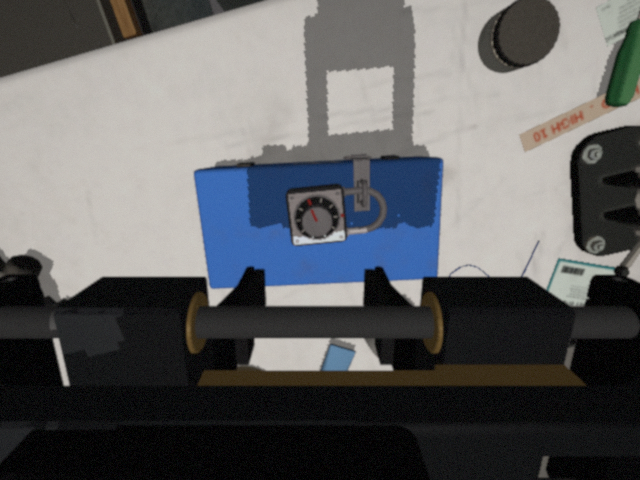

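The padlock body is at about (317,215), with the staple at (362,190) and the shackle bow at (383,208). The red line points up-left and the index is at the right. I'll enlarge it.

```bash
python3 - <<'E'
from h import *
import pickle
c=pickle.load(open("w1.pkl","rb"))
im=cv2.resize(c["img"][150:255,270:405],None,fx=5.5,fy=5.5,interpolation=cv2.INTER_CUBIC)
cv2.imwrite("pics/w1c.png",im[:,:,::-1])
E
```

```text
(no output)
```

View pics/w1c.png

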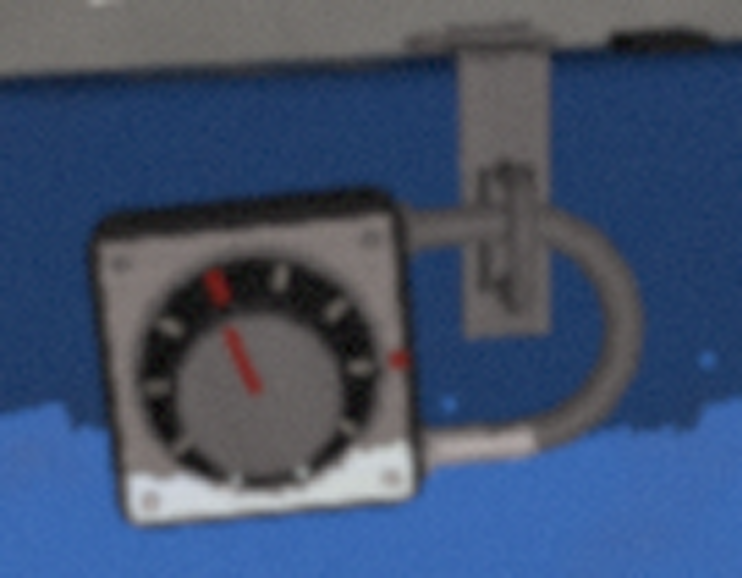

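Counting lines clockwise from red (217,287) gives (282,277), (337,309), then (360,368) at the index (400,358), which confirms three notches. The knob's top centre is at about (260,393), and the face corners are (95,240), (398,207), (420,497) and (133,523).

```bash
python3 - <<'E'
from h import *
import pickle
c=pickle.load(open("w1.pkl","rb"))
f=lambda u,v,z:onz(c,270+(u+.5)/5.5-.5,150+(v+.5)/5.5-.5,z)
P=[f(*p,.089) for p in [(97,240),(398,207),(420,497),(133,523)]]
ctr=np.mean(P,0);ay=(P[1]+P[2]-P[0]-P[3]);ax=P[3]+P[2]-P[0]-P[1]
print(ctr,np.degrees(np.arctan2(ay[1],ay[0])),np.degrees(np.arctan2(ax[1],ax[0])),np.linalg.norm(ay)/2,np.linalg.norm(ax)/2)
k=f(260,393,.107);s=f(258,376,.0925);print("knob",k,"skirt",s,"staple top",f(512,235,.09))
st=f(512,235,.09);y=ay/np.linalg.norm(ay);print("staple rel",(st-k)@y,np.linalg.norm(st-k-((st-k)@y)*y))
L=[f(*p,.065) for p in [(460,50),(465,335),(550,333),(548,50)]];l=L[2]+L[3]-L[0]-L[1];print("strap y dir",np.degrees(np.arctan2(l[1],l[0])))
o=robot.get_obs();M=R.from_quat(o["tool_rot"]).as_matrix()
k=(k+s+ctr)/3;t=np.array([k[0],k[1],.0945]);print(k,M.T@(t-o["position"]))
E
```

```text
[0.55438507 0.02628372 0.089     ] 81.64109493764686 -8.419450583723059 0.0516752228426607 0.05171467204026102
knob [0.55394808 0.02586949 0.107     ] skirt [0.55447022 0.02551245 0.0925    ] staple top [0.54168827 0.073544   0.09      ]
staple rel 0.045385815313970665 0.025539973234506352
strap y dir 76.47808070351856
[0.55426779 0.02588855 0.09616667] [-0.00296316  0.0030042   0.15549877]
```

Request:
{"api": "creep_tool", "payload": {
  "steps": [
    [-0.001, 0.001, 0.025, 0],
    [-0.001, 0.001, 0.025, 0],
    [-0.001, 0.001, 0.025, 0],
    [0, 0, 0.025, 0],
    [0, 0, 0.025, 0],
    [0, 0, 0.02, 0],
    [0, 0, 0.0095, 0],
    [0, 0, 0, 0],
    [0, 0, 0, 0]
  ],
  "aperture": 0.05,
  "grip_force": 15
}}

```text
time: 2.82
position: [0.5556, 0.0258, 0.0963]
tool_rot: [0.122, 0.992, 0.0, -0.0]
ft_force: [0.3, 0.6, 0.4]
grip_width: 0.0504
grip_force: 0.0
```

Request:
{"api": "creep_tool", "payload": {
  "steps": [
    [0, 0, 0, 0],
    [0, 0, 0, 0],
    [0, 0, 0, 0],
    [0, 0, 0, 0],
    [0, 0, 0, 0],
    [0, 0, 0, 0]
  ],
  "aperture": 0.0,
  "grip_force": 15
}}

```text
time: 3.32
position: [0.5564, 0.0245, 0.0969]
tool_rot: [0.123, 0.992, -0.0, 0.001]
ft_force: [-0.9, -1.3, 5.8]
grip_width: 0.0275
grip_force: 15.0
```

Request:
{"api": "creep_tool", "payload": {
  "steps": [
    [0, 0, 0.0015, 0],
    [0, 0, 0, 0]
  ]
}}

```text
time: 3.48
position: [0.5566, 0.0245, 0.0961]
tool_rot: [0.123, 0.992, -0.0, 0.001]
ft_force: [-2.2, -1.9, 10.2]
grip_width: 0.0272
grip_force: 15.0
```

Request:
{"api": "creep_tool", "payload": {
  "steps": [
    [0, 0, 0, 0.1047],
    [0, 0, 0, 0.1047],
    [0, 0, 0, 0.1047],
    [0, 0, 0, 0.1047],
    [0, 0, 0, 0.1047],
    [0, 0, 0, 0.1047],
    [0, 0, 0, 0],
    [0, 0, 0, 0],
    [0, 0, 0, 0]
  ]
}}

```text
time: 4.23
position: [0.5558, 0.0232, 0.0961]
tool_rot: [0.423, 0.906, -0.001, 0.001]
ft_force: [-4.2, -5.7, 11.9]
grip_width: 0.0276
grip_force: 15.0
```

```bash
python3 - <<'E'
from h import *
o=robot.get_obs();print(o["moment"],o["q"])
c=robot.camera("wrist");save(c,"w2.png")
E
```

```text
[-0.96243394  0.63269885  0.01498191] [-0.15761378  0.61597406  1.71466625 -0.00385686  0.81041682 -0.85181936]
```

View pics/w2.png

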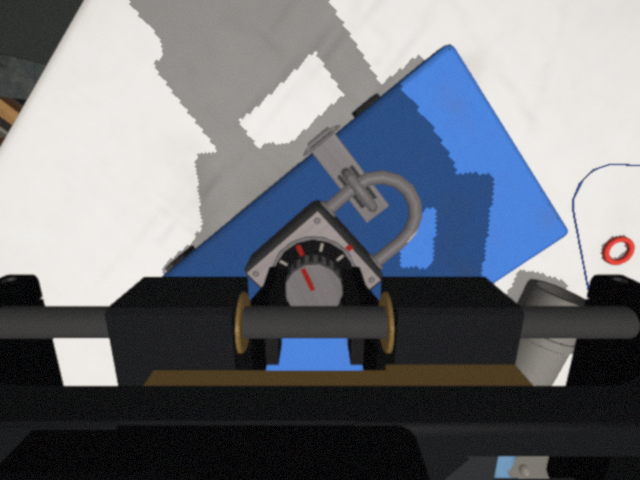

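The knob is gripped and the body stayed put. Red is at (299,251) with the index at (349,247), so one notch is done and two remain.

Request:
{"api": "creep_tool", "payload": {
  "steps": [
    [0, 0, 0, 0.1047],
    [0, 0, 0, 0.1047],
    [0, 0, 0, 0.1047],
    [0, 0, 0, 0.1047],
    [0, 0, 0, 0.1047],
    [0, 0, 0, 0.1047],
    [0, 0, 0, 0],
    [0, 0, 0, 0],
    [0, 0, 0, 0.1047],
    [0, 0, 0, 0.1047],
    [0, 0, 0, 0.1047],
    [0, 0, 0, 0.1047],
    [0, 0, 0, 0.1047],
    [0, 0, 0, 0.1047],
    [0, 0, 0, 0],
    [0, 0, 0, 0],
    [0, 0, 0, 0]
  ]
}}

```text
time: 5.7
position: [0.5531, 0.0237, 0.0959]
tool_rot: [0.875, 0.484, -0.003, -0.0]
ft_force: [-8.3, -6.1, 14.9]
grip_width: 0.0273
grip_force: 15.0
```

Request:
{"api": "creep_tool", "payload": {
  "steps": [
    [0, 0, 0, 0],
    [0, 0, 0, 0],
    [0, 0, 0, 0],
    [0, 0, 0, 0]
  ],
  "aperture": 0.045
}}

```text
time: 6.03
position: [0.5561, 0.0251, 0.0943]
tool_rot: [0.875, 0.484, 0.0, -0.0]
ft_force: [-0.7, -0.3, -0.3]
grip_width: 0.0426
grip_force: 0.0
```

Request:
{"api": "creep_tool", "payload": {
  "steps": [
    [0, 0, -0.03, 0],
    [0, 0, -0.03, 0],
    [0, 0, -0.03, 0],
    [0, 0, -0.03, 0],
    [0, 0, -0.03, 0],
    [0, 0, 0, -0.11],
    [0, 0, 0, -0.11],
    [0, 0, 0, -0.11],
    [0, 0, 0, -0.11],
    [0, 0, 0, 0],
    [0, 0, 0, 0]
  ],
  "aperture": 0.085
}}

```text
time: 6.95
position: [0.5559, 0.0251, 0.2442]
tool_rot: [0.749, 0.662, -0.0, -0.0]
ft_force: [-0.3, 1.2, -0.1]
grip_width: 0.0852
grip_force: 0.0
```

```bash
python3 - <<'E'
from h import *
import pickle
o=robot.get_obs();print(o["tool_rot"],o["q"])
c=robot.camera("wrist");pickle.dump(c,open("w3.pkl","wb"));save(c,"w3f.png")
u,v=map(int,proj(c,[.553,.045,.09]));print(u,v)
u0,v0=u-65,v-50
print(u0,v0);cv2.imwrite("pics/w3.png",cv2.resize(c["img"][v0:v0+105,u0:u0+135],None,fx=5.5,fy=5.5,interpolation=cv2.INTER_CUBIC)[:,:,::-1])
E
```

```text
[ 7.49307758e-01  6.62221901e-01 -2.96876794e-05 -1.89706260e-04] [-1.55728899e-01  4.09713603e-01  1.58087791e+00  2.14760578e-04
  1.15133132e+00 -3.25804262e-02]
307 196
242 146
```

View pics/w3.png

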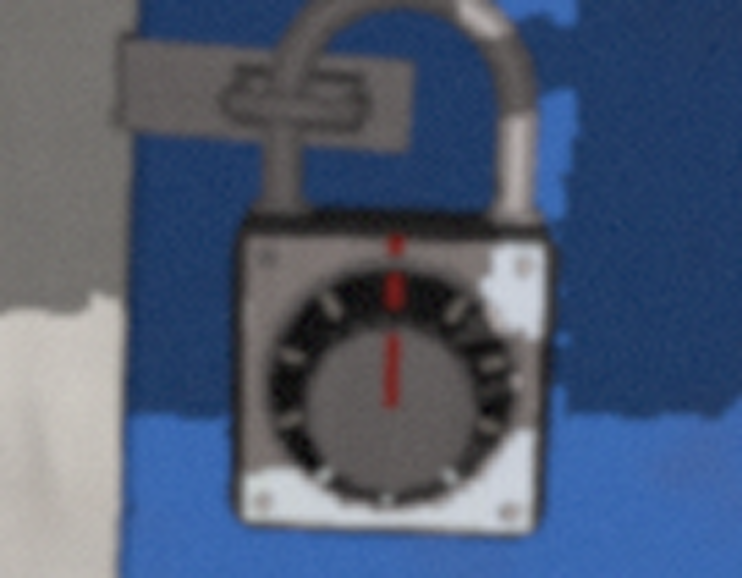

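Red line (394,290) stands at the red index (396,245). The lock has turned slightly: face corners are (240,228), (551,238), (537,532) and (237,521), the staple is at (296,100) and the leg crosses it at x≈285.

```bash
python3 - <<'E'
from h import *
import pickle
c=pickle.load(open("w3.pkl","rb"))
f=lambda u,v,z:onz(c,242+(u+.5)/5.5-.5,146+(v+.5)/5.5-.5,z)
P=[f(*p,.089) for p in [(240,228),(551,238),(537,532),(237,521)]]
ctr=np.mean(P,0);ay=(P[0]+P[1]-P[2]-P[3]);ax=P[1]+P[2]-P[0]-P[3]
print(ctr,np.degrees(np.arctan2(ay[1],ay[0])),np.degrees(np.arctan2(ax[1],ax[0])),np.linalg.norm(ay)/2,np.linalg.norm(ax)/2)
k=f(392,408,.107);s=f(393,390,.0925);print(k,s)
st=f(296,98,.09);a=f(222,100,.09);b=f(370,100,.09);print("st",st,np.linalg.norm(a-b))
L=[f(*p,.065) for p in [(130,130),(408,152),(412,62),(130,38)]];l=L[1]+L[2]-L[0]-L[3];print("strap x dir",np.degrees(np.arctan2(l[1],l[0])))
y=np.array([*(ay/np.linalg.norm(ay))[:2],0]);x=np.array([y[1],-y[0],0])
print("staple in lock",(st-k)@x,(st-k)@y)
o=robot.get_obs();M=R.from_quat(o["tool_rot"]).as_matrix();print(M.round(3),"tool y",np.degrees(np.arctan2(M[1,1],M[0,1])))
t=np.array([*((k+s+ctr)/3)[:2],.070]);print(M.T@(t-o["position"]))
E
```

```text
[0.55514095 0.02680635 0.089     ] 81.23504446989037 -9.131072670988875 0.05164881177047628 0.05244098542246434
[0.55529658 0.02678646 0.107     ] [0.55538409 0.02635133 0.0925    ]
st [0.54561552 0.07657114 0.09      ] 0.0243063529321448
strap x dir -11.71928593630772
staple in lock -0.017154257351432157 0.047728070361124066
[[ 0.123  0.992 -0.   ]
 [ 0.992 -0.123  0.   ]
 [ 0.    -0.    -1.   ]] tool y -7.055619230007592
[ 0.00146646 -0.00079501  0.17427361]
```

Request:
{"api": "creep_tool", "payload": {
  "steps": [
    [0.0015, -0.0008, 0.03, 0.034],
    [0, 0, 0.03, 0],
    [0, 0, 0.03, 0],
    [0, 0, 0.03, 0],
    [0, 0, 0.03, 0],
    [0, 0, 0.015, 0],
    [0, 0, 0.0095, 0],
    [0, 0, 0, 0],
    [0, 0, 0, 0]
  ],
  "aperture": 0.085
}}

```text
time: 7.75
position: [0.5556, 0.0265, 0.0701]
tool_rot: [0.76, 0.65, 0.0, 0.0]
ft_force: [0.7, 0.2, -0.5]
grip_width: 0.0851
grip_force: 0.0
```

Request:
{"api": "creep_tool", "payload": {
  "steps": [
    [0, 0, 0, 0],
    [0, 0, 0, 0],
    [0, 0, 0, 0],
    [0, 0, 0, 0],
    [0, 0, 0, 0],
    [0, 0, 0, 0],
    [0, 0, 0, 0]
  ],
  "aperture": 0.0,
  "grip_force": 40
}}

```text
time: 8.33
position: [0.555, 0.0265, 0.0706]
tool_rot: [0.76, 0.65, -0.0, -0.0]
ft_force: [-1.1, 0.5, 5.4]
grip_width: 0.0555
grip_force: 40.0
```

Request:
{"api": "creep_tool", "payload": {
  "steps": [
    [0, 0, -0.0015, 0],
    [-0.003, 0, 0, 0],
    [-0.003, 0, 0, 0],
    [-0.003, 0, 0, 0],
    [-0.003, 0, 0, 0],
    [-0.003, 0, 0, 0],
    [0, 0, 0, 0],
    [0, 0, 0, 0]
  ]
}}

```text
time: 9.0
position: [0.5526, 0.0115, 0.0713]
tool_rot: [0.76, 0.65, -0.0, -0.0]
ft_force: [-0.1, 1.3, -5.4]
grip_width: 0.0558
grip_force: 40.0
```

Request:
{"api": "creep_tool", "payload": {
  "steps": [
    [-0.003, 0, 0, 0],
    [-0.003, 0, 0, 0],
    [-0.003, 0, 0, 0],
    [-0.003, 0, 0, 0],
    [-0.003, 0, 0, 0],
    [0, 0, 0, 0],
    [0, 0, 0, 0]
  ]
}}

```text
time: 9.58
position: [0.5503, -0.0037, 0.0715]
tool_rot: [0.76, 0.65, -0.0, -0.0]
ft_force: [-2.6, 1.2, -4.8]
grip_width: 0.0559
grip_force: 40.0
```

Request:
{"api": "creep_tool", "payload": {
  "steps": [
    [-0.002, 0, 0, 0],
    [-0.002, 0, 0, 0],
    [-0.002, 0, 0, 0],
    [0, 0, 0, 0],
    [0, 0, 0, 0]
  ]
}}

```text
time: 10.0
position: [0.5495, -0.0093, 0.0715]
tool_rot: [0.76, 0.65, -0.0, -0.0]
ft_force: [-2.4, 2.6, -5.8]
grip_width: 0.0557
grip_force: 40.0
```

Request:
{"api": "creep_tool", "payload": {
  "steps": [
    [-0.002, 0, 0, 0],
    [-0.001, 0, 0, 0],
    [0, 0, 0, 0],
    [0, 0, 0, 0]
  ]
}}

```text
time: 10.33
position: [0.5491, -0.0121, 0.0715]
tool_rot: [0.76, 0.65, -0.0, -0.0]
ft_force: [-1.1, 3.1, -5.3]
grip_width: 0.0554
grip_force: 40.0
```

Request:
{"api": "creep_tool", "payload": {
  "steps": [
    [-0.002, 0, 0, 0],
    [-0.001, 0, 0, 0],
    [0, 0, 0, 0],
    [0, 0, 0, 0]
  ]
}}

```text
time: 10.67
position: [0.5486, -0.0151, 0.0715]
tool_rot: [0.76, 0.65, -0.0, -0.0]
ft_force: [-2.3, 2.8, -5.5]
grip_width: 0.0554
grip_force: 40.0
```

Request:
{"api": "creep_tool", "payload": {
  "steps": [
    [-0.001, 0, 0, 0],
    [-0.001, 0, 0, 0],
    [0, 0, 0, 0],
    [0, 0, 0, 0]
  ]
}}

```text
time: 11.0
position: [0.5483, -0.0156, 0.0714]
tool_rot: [0.76, 0.65, 0.001, -0.001]
ft_force: [-1.7, 8.5, -5.8]
grip_width: 0.0555
grip_force: 40.0
```

Request:
{"api": "creep_tool", "payload": {
  "steps": [
    [-0.001, 0, 0, 0],
    [-0.001, 0, 0, 0],
    [0, 0, 0, 0],
    [0, 0, 0, 0]
  ]
}}

```text
time: 11.33
position: [0.5481, -0.0159, 0.0713]
tool_rot: [0.761, 0.649, 0.002, -0.002]
ft_force: [0.7, 13.5, -5.9]
grip_width: 0.0556
grip_force: 40.0
```

```bash
python3 - <<'E'
from h import *
import pickle
c=robot.camera("wrist");pickle.dump(c,open("w4.pkl","wb"));
u,v=map(int,proj(c,[.55,.05,.08]));u0,v0=max(u-80,0),max(v-70,0)
print(u0,v0);cv2.imwrite("pics/w4.png",cv2.resize(c["img"][v0:v0+130,u0:u0+160],None,fx=4.5,fy=4.5,interpolation=cv2.INTER_CUBIC)[:,:,::-1])
E
```

```text
214 87
```

View pics/w4.png

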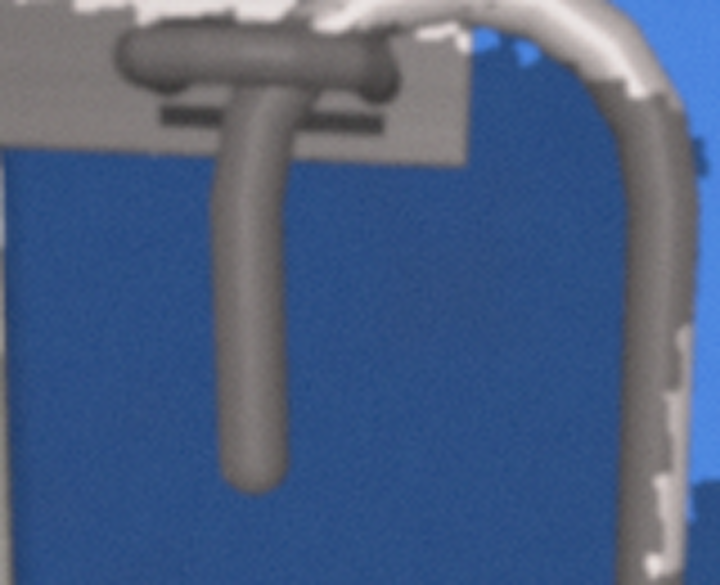

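The lock is open: the force rises at the end stop, the free leg is bare with its tip at (253,490), and the staple bears at the bow at (260,58). Next I'll move forward 46 mm so the staple sits in the gap.

Request:
{"api": "creep_tool", "payload": {
  "steps": [
    [0.005, 0, 0, 0],
    [0.005, 0, 0, 0],
    [0.005, 0, 0, 0],
    [0.005, 0, 0, 0],
    [0.005, 0, 0, 0],
    [0.005, 0, 0, 0],
    [0.005, 0, 0, 0],
    [0.005, 0, 0, 0],
    [0.005, 0, 0, 0],
    [0, 0, 0, 0],
    [0, 0, 0, 0]
  ]
}}

```text
time: 12.3
position: [0.5551, 0.0259, 0.0715]
tool_rot: [0.759, 0.651, -0.0, 0.0]
ft_force: [-0.7, -0.2, -3.8]
grip_width: 0.0555
grip_force: 40.0
```

```bash
python3 - <<'E'
from h import *
import pickle
c=robot.camera("wrist");pickle.dump(c,open("w5.pkl","wb"));
u,v=map(int,proj(c,[.55,.06,.08]));u0,v0=max(u-80,0),max(v-60,0)
print(u0,v0);cv2.imwrite("pics/w5.png",cv2.resize(c["img"][v0:v0+130,u0:u0+160],None,fx=4.5,fy=4.5,interpolation=cv2.INTER_CUBIC)[:,:,::-1])
E
```

```text
211 169
```

View pics/w5.png

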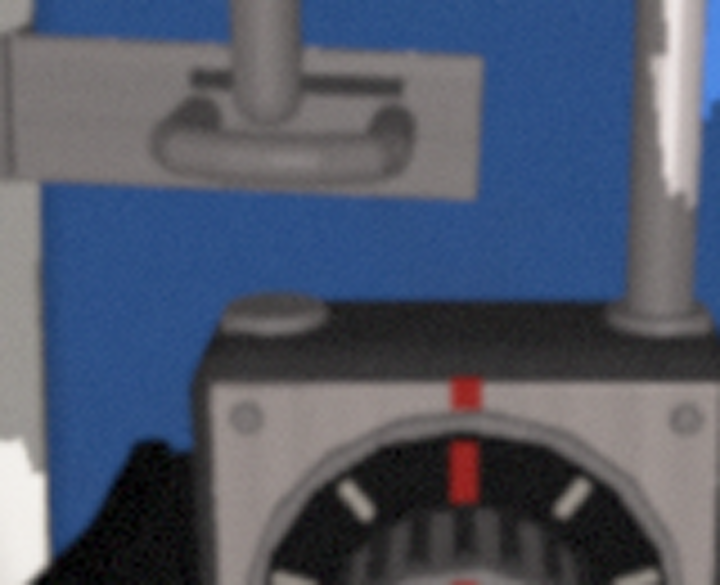

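The tip (268,120) is already just past the staple at (285,150), and red is still at the index. I need about 4 mm more, then lift straight up.

Request:
{"api": "creep_tool", "payload": {
  "steps": [
    [0.002, 0, 0, 0],
    [0.002, 0, 0, 0],
    [0, 0, 0, 0],
    [0, 0, 0, 0]
  ]
}}

```text
time: 12.68
position: [0.5558, 0.0295, 0.0716]
tool_rot: [0.76, 0.65, -0.0, 0.0]
ft_force: [0.7, 0.4, -4.4]
grip_width: 0.0557
grip_force: 40.0
```

Request:
{"api": "creep_tool", "payload": {
  "steps": [
    [0, 0, -0.003, 0],
    [0, 0, -0.003, 0],
    [0, 0, -0.004, 0],
    [0, 0, 0, 0]
  ]
}}

```text
time: 13.02
position: [0.5564, 0.0293, 0.0825]
tool_rot: [0.76, 0.65, 0.001, 0.001]
ft_force: [-0.1, -0.2, -4.6]
grip_width: 0.0559
grip_force: 40.0
```

Request:
{"api": "creep_tool", "payload": {
  "steps": [
    [0, 0, -0.005, 0],
    [0, 0, -0.01, 0],
    [0, 0, -0.015, 0],
    [0, 0, -0.02, 0],
    [0, 0, -0.02, 0],
    [0, 0, -0.02, 0],
    [0, 0, -0.02, 0],
    [0, 0, -0.02, 0],
    [0, 0, -0.01, 0],
    [0, 0, -0.005, 0],
    [0, 0, 0, 0],
    [0, 0, 0, 0],
    [0, 0, 0, 0],
    [0, 0, 0, 0]
  ]
}}

```text
time: 14.18
position: [0.5548, 0.0296, 0.2252]
tool_rot: [0.76, 0.65, -0.001, -0.001]
ft_force: [-0.0, -0.4, -5.5]
grip_width: 0.056
grip_force: 40.0
```

```bash
python3 - <<'E'
from h import *
for n in("wrist","scene","top"):
    c=robot.camera(n);save(c,n+"9.png")
    if n=="wrist":w=cv2.resize(c["img"],(400,300))
    if n=="scene":
        u,v=map(int,proj(c,[.555,.05,.2]));s=cv2.resize(c["img"][max(v-80,0):v+70,u-100:u+100],(400,300),interpolation=cv2.INTER_CUBIC)
cv2.imwrite("pics/f.png",np.hstack([w,s])[:,:,::-1])
E
```

```text
(no output)
```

View pics/f.png

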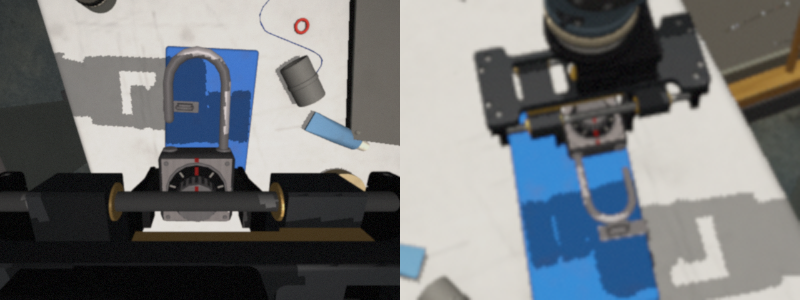

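The lock is held clear of the staple with the dial up at red and the shackle fully out. Its underside is about 15 cm above the lid.

```bash
python3 -c "
from rig import robot
print(robot.hand_in())"
```

```text
the job is handed in; nothing more can be done
None
```

The lock was dialled three notches clockwise to the red mark, tugged fully open and lifted off the staple; I handed the job in at about 14 s with it held dial up and shackle open, about 15 cm above the lid, and kept clear of the regulator, gauge and jar.

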